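Damp check on both roof slopes of the birdhouse

TASK

Check the birdhouse roof for damp: lift the hand-held damp meter out of its wooden stand and, holding it square to the roof board, press its sprung tip gently onto the middle of the cross on one slope for two seconds, then do the same in the middle of the ring on the other slope. While it is held on a mark the tip should be pushed in part of its travel, not to its stop. The program finishes while still holding the meter pressed there, square in the ring, with everything else on the table left where it is.

Things in the scene. Friction and masses are not known exactly. Their poses are not given: they have to be found in the camera images.
- meter_center (a point): Centre of the damp meter's grey casing, a block 46 (x) x 32 (y) x 80 (z) mm; z is the meter's axis (up in the stand), screen on the -x face. Grip across the 32 mm. Below it a nose 20 mm in diameter, 22 mm long, then the steel sprung tip, its end 76 mm from this centre along -z when out. About 195 g. Loose: the casing rests on the stand's top, nose and tip hang free in the hole.
- tip (a point): Centre of the flat end of the meter's steel tip, 14 mm in diameter; it moves with the tip. Axes as those of the meter: z points from the tip's end back into the meter.
- plunger (a joint): How far the meter's sprung tip is pushed in, m: 0 out, 0.010 at its stop. The spring takes about 0.7 N to start and 0.7 N more per mm (about 4 N at 5 mm, 8 N at the stop).
- stand: Fixed dark wooden block 90 (x) x 80 (y) x 50 (z) mm with a 29 mm round hole right through its middle, in which the meter stands. Origin at the centre of the underside, z up.
- birdhouse: Fixed wooden birdhouse with gable roof, 160 (x) x 163 (y) mm over the roof, ridge 177 mm above the table, along its x axis; small swing door on the -x face, up to 40 degrees ajar. Origin: centre of the underside, z up. Each roof slope is a flat rigid bare board, 160 mm long, 90 mm down the slope, falling 25 degrees from the ridge to +y or -y.
- cross_mark (a point): Middle of the drawn dark cross (two 36 mm strokes) in the middle of the +y roof slope, on the board's surface, 158 mm above the table. z is square to the board, outward; x runs along the ridge.
- ring_mark (a point): Middle of the drawn dark ring (35 mm in diameter) in the middle of the -y roof slope, on the board's surface, 158 mm above the table. z is square to the board, outward; x runs along the ridge.
- paperweight: Glass dome 56 mm in diameter, 43 mm high, standing between the stand and the birdhouse; leave it alone. Origin at the centre of the underside.
- pot: Grey plastic plant pot, 112 mm in diameter, 100 mm high, at the back; leave it alone. Origin at the centre of the underside.
- saucer: Clay saucer, 140 mm in diameter, 22 mm high, at the robot's right; leave it alone. Origin at the centre of the underside.
- frog: Ceramic frog about 70 mm high, at the back; leave it alone. Origin at the centre of the underside.
- scoop: Stainless scoop lying at the robot's left, 175 mm long, 32 mm high; leave it alone. Origin on the underside near its middle.
- seed_tin: Aluminium tin 72 mm in diameter, 70 mm high, at the back; leave it alone. Origin at the centre of the underside.
Things that resemble listed ones, but are neither listed nor needed, are in the scene too. Leave any orange or pink look-alike of the birdhouse alone. There is more than one size of the part that bears meter_center; the job needs the smaller.

How it is judged:
By the outcome, as a careful person would: the job done as asked, in the order asked, and still so for the second after the job is handed in, while the arm keeps its last pose, push and grip.
It also fails if it takes over 51 s, if anything falls off the work surface, if the arm or the gripper's body presses on something with over 40 N, if the wrist force passes 120 N, or if a joint passes its speed limit or range.

ROBOT

A 7-joint arm with a two-finger parallel gripper is mounted at the origin on the work surface. World frame = base frame: x ahead of the robot, y to its left, z up, the work surface at z = 0. Lengths are in m, angles in rad, forces in N, time in s.
With the tool pointing down it reaches from about 0.4 to 0.85 m from the base axis. Payload 4.5 kg.
Tool frame: the origin (TCP) lies on the centre line of the jaws, within the pads' length; the fingertips stand 8 mm ahead of it and the grasp point (between the pads) lies 11 mm behind it; x points along the fingers, y is the direction in which the jaws open and shut, and the axes are right-handed (so a half turn about x gives the same grasp; the last joint's range is limited). The gripper opens to 85 mm and grips with 20 to 120 N. Pads are 22 mm wide; open, the fingers measure 114 mm over their backs; the gripper's body (76 mm by 85 mm) begins 54 mm behind the grasp point. The pads swing forward as they close: fully open they stand 13 mm farther back than shut.
Start: joints at [-1.129, 0.689, -0.195, 1.565, 0.157, 0.902, -0.215], TCP at [0.248, 0.574, 0.239] pointing down, gripper open.
Joint ranges: [-3.01, 3.01], [-0.46, 2.08], [-1.47, 1.51], [0.13, 2.56], [-1, 4.14], [0.04, 2.09], [-2.66, 2.66]. Speed limits (rad/s): [2.57, 2.57, 3.14, 3.14, 3.14, 3.14, 3.14].

INTERFACE

Orientations are given as a unit quaternion [w, x, y, z].
In Python, from workcell import arm, eyes, nets gives the robot as it stands.
- The arm moves only by the tool drive_tool, never from a script. Its argument "commands" is text: rows parted by semicolons, each of 7 numbers parted by spaces: the turn, a rotation vector about the world's x, y, z normalised to -1 to 1, where 1 is 60 degrees, then the shift along the world's x, y, z normalised to -1 to 1, where 1 is 25 mm, then the opening, from -1 (shut) to 1 (fully open). In form: ax ay az tx ty tz claw; .... A call has 1 to 20 rows; each row shifts and turns the commanded pose from where the row before left it; what a row does not reach is not made up. A row lasts 1/10 s, in which the tool goes at most 50 mm and 8.59 degrees, less where a joint would pass 70% of its speed; a pose out of reach is approached as far as the arm can. A call with a number of a shift or a turn outside -1 to 1 is refused whole. A call with a gripper value outside its range is refused whole. The fingers move at their own pace and stop on an object; the grip force is fixed at half the most. Time passes only in rows, so rows that do not move let the fingers close. It gives the time, the measured TCP pose, the force and the opening at its end, in the units of the state.
- arm.read_state(): the state, without advancing time (a new reading comes with each control period).
- eyes.capture(name): name is "scene" or "top" or "wrist"; returns the picture (384x512x3 uint8, red, green, blue); there is no depth.
- eyes.calibration(name): a dict with "vfov" (degrees; the focal length in pixels is half the picture's height over the tangent of half this angle, whatever the lens; pixels are square), "cx", "cy" (the principal point, pixels), "view" (4x4, takes a point from world to camera coordinates); the wrist camera has in their place "tool_from_camera" (4x4, takes a point from camera to tool coordinates, whose origin is the TCP and whose axes are the tool frame's). Camera axes: x right, y up, looking along -z (the intrinsics and any distortion apply to the point x, -y, -z); pixel columns grow to the right and rows downward; lengths in m; the calibration is good to about 2 mm. A picture is of the moment at which its call begins: read the wrist's pose just before it. calibration takes no time and is no camera call.
- arm.close_job(): hands the job in, once; it reports no verdict.
Trained networks look in the newest picture that a camera, given by its name, has taken for a name from the list of things; names that differ only in an ending like _2 or _b are one class to them, and where a whole thing is asked for, a point or a joint stands for the part that bears it (a point fixed in the world has none). Each returns a list of dicts, best first, with "conf" (0 to 1); they miss things now and then, are a little off and sometimes report something else, mostly with a low value. They report only what shows in the picture. A call takes as long as a camera call. They do not tell look-alikes from the thing itself.
- nets.search_frame(camera, target): "location" ([row, column] in pixels, amid what is visible of it).
The state is a dict: "clock": time; "joint_positions": joint angles; "dq": joint speeds; "effort": joint torques, N m; "ee_pos": TCP position; "tool_rot": TCP orientation; "contact_force": force on the tool from outside, world axes, zero at the start; "ft_torque": the same for the moment, N m; "gripper_width": opening from 0.0 (shut) to 1.0 (fully open).
Only numpy, scipy, OpenCV 4.12 (cv2) and the standard library are available. Lean on these libraries where they do the work, as an engineer would, in place of code of your own. Each camera call takes 0.05 s, during which the arm holds its last target.

## Working session

There is one attempt and no reset: what is moved stays moved. The work goes in short steps, Python scripts to look and compute and a tool call to move; the robot and the scene stay as the last step left them, time stands still between calls to the robot, and variables do not carry over. Pictures are saved under pics/ and viewed, and the job is handed in when it is done.

Besides the shell and the picture viewer there is one more tool, called by a JSON object that holds its "fn" and its "kwargs". drive_tool: Moves the arm, as the interface text tells. Its arguments: {"type":"object","properties":{"commands":{"type":"string"}},"required":["commands"]}

```bash
ls; mkdir -p pics
python3 - <<'E'
from workcell import arm, eyes, nets
import cv2,numpy as np
for n in ["scene","top","wrist"]:
    c=eyes.calibration(n); print(n,{k:(np.round(v,4).tolist()) for k,v in c.items()})
    if n!="x":
        p=eyes.capture(n); cv2.imwrite(f"pics/{n}0.png",p[:,:,::-1])
    if n!="wrist":
        for t in ["meter_center","stand","birdhouse","cross_mark","ring_mark","paperweight"]:
            print(n,t,nets.search_frame(n,t)[:4])
print(arm.read_state())
E
```

```text
pics
scene {'vfov': 54.704, 'cx': 253.7349, 'cy': 187.7647, 'view': [[-0.1165, 0.9932, -0.0079, 0.0559], [-0.9465, -0.1086, 0.3039, 0.4813], [0.3009, 0.0429, 0.9527, -1.5216], [0.0, 0.0, 0.0, 1.0]]}
scene meter_center [{'location': [214.0, 339.8], 'conf': 0.96}, {'location': [203.1, 301.6], 'conf': 0.59}]
scene stand [{'location': [211.1, 295.2], 'conf': 0.67}]
scene birdhouse [{'location': [167.5, 208.2], 'conf': 0.88}, {'location': [134.3, 281.7], 'conf': 0.58}, {'location': [105.6, 174.4], 'conf': 0.56}]
scene cross_mark [{'location': [96.8, 181.3], 'conf': 0.92}, {'location': [127.8, 293.7], 'conf': 0.64}, {'location': [172.8, 115.5], 'conf': 0.62}, {'location': [161.9, 216.2], 'conf': 0.61}]
scene ring_mark [{'location': [165.8, 195.0], 'conf': 0.93}, {'location': [133.7, 269.9], 'conf': 0.7}, {'location': [95.3, 156.3], 'conf': 0.68}, {'location': [248.3, 219.9], 'conf': 0.5}]
scene paperweight [{'location': [198.8, 247.3], 'conf': 0.47}]
top {'vfov': 48.0242, 'cx': 265.0548, 'cy': 192.5944, 'view': [[0.0904, -0.9959, 0.0043, -0.0483], [0.9727, 0.0892, 0.2141, -0.5343], [-0.213
[... 1085 characters left out ...]
.0, 1.0]]}
{'clock': 0.75, 'joint_positions': array([-1.12917416,  0.68907757, -0.19458444,  1.56530648,  0.15729667,
        0.90251754, -0.21512264]), 'dq': array([ 0.00096455,  0.00118155,  0.0008392 , -0.00116932, -0.00079432,
        0.00144018, -0.00146015]), 'effort': array([-1.25275974e-04, -5.39461863e+01, -1.26676966e+00, -1.58871281e+01,
        1.00141758e-02,  1.21925543e-03, -1.47595461e-06]), 'ee_pos': array([0.24787334, 0.57376296, 0.2393286 ]), 'tool_rot': array([ 0.69246164,  0.1432199 ,  0.69245041, -0.14316904]), 'contact_force': array([-0.43502341,  0.55144509,  0.72334478]), 'ft_torque': array([-0.01439316,  0.01421112, -0.02819434]), 'gripper_width': 1.000294968307567}
```

View pics/scene0.png

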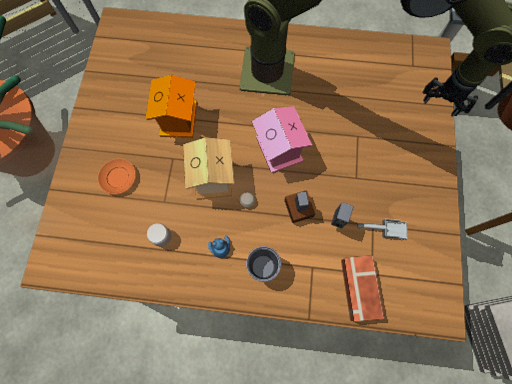

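View pics/top0.png

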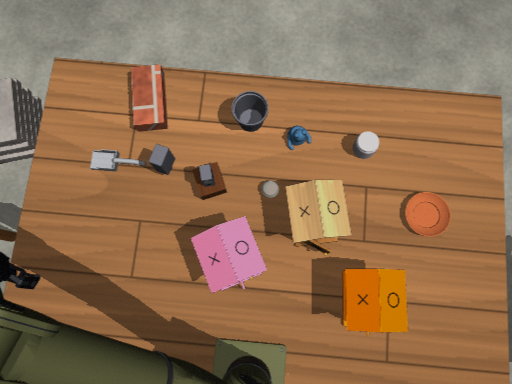

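View pics/wrist0.png

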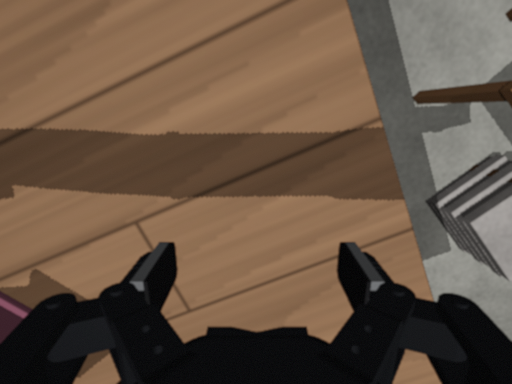

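```bash
cat > h.py <<'E'
import numpy as np,cv2
from workcell import arm, eyes, nets
from scipy.spatial.transform import Rotation as R
def ray(n,px,tool=None):
    # px=[row,col] -> origin,dir world
    c=eyes.calibration(n); f=192/np.tan(np.radians(c['vfov'])/2)
    d=np.array([(px[1]-c['cx'])/f,-(px[0]-c['cy'])/f,-1])
    if n=='wrist':
        T=tool@np.array(c['tool_from_camera'])
    else: T=np.linalg.inv(np.array(c['view']))
    return T[:3,3],T[:3,:3]@d
def tool(s=None):
    s=s or arm.read_state(); q=s['tool_rot']; T=np.eye(4)
    T[:3,:3]=R.from_quat(q,scalar_first=True).as_matrix(); T[:3,3]=s['ee_pos']; return T
def atz(r,z):
    o,d=r; return o+d*(z-o[2])/d[2]
def tri(*rs):
    A=np.zeros((3,3));b=np.zeros(3)
    for o,d in rs:
        d=d/np.linalg.norm(d);P=np.eye(3)-np.outer(d,d);A+=P;b+=P@o
    p=np.linalg.solve(A,b); return p,[np.linalg.norm(np.cross(p-o,d/np.linalg.norm(d))) for o,d in rs]
def proj(n,p,tool=None):
    c=eyes.calibration(n); f=192/np.tan(np.radians(c['vfov'])/2)
    V=np.linalg.inv(tool@np.array(c['tool_from_camera'])) if n=='wrist' else np.array(c['view'])
    q=V@np.append(p,1); return np.array([c['cy']-f*q[1]/-q[2], c['cx']+f*q[0]/-q[2]])
E
python3 - <<'E'
from h import *
for n,b in [("scene",(125,205,165,325)),("top",(130,265,140,360))]:
    im=cv2.imread(f"pics/{n}0.png")
    r0,r1,c0,c1=(120,240,165,365) if n=="scene" else (135,260,140,360)
    cv2.imwrite(f"pics/{n}c.png",cv2.resize(im[r0:r1,c0:c1],None,fx=3.6,fy=3.6,interpolation=cv2.INTER_CUBIC))
S=lambda p:ray('scene',p);T=lambda p:ray('top',p)
print('meter',tri(S([203.1,301.6]),T([174.1,208.1])))
print('big',tri(S([214,339.8]),T([158.2,160.8])))
print('cross',tri(S([161.9,216.2+3]),T([210.7,304.2])), atz(S([161,219.5]),.158),atz(T([210.7,304.2]),.158))
print('ring',tri(S([163,195]),T([208.6,332.2])), atz(S([163,195]),.158),atz(T([208.6,332.2]),.158))
print('pw',atz(S([198.8,247.3]),.02),atz(T([189,271.8]),.02))
E
```

```text
meter (array([0.57089398, 0.17408261, 0.08493531]), [np.float64(0.0010291523147792638), np.float64(0.0010291523147791968)])
big (array([0.59984332, 0.30623946, 0.11105117]), [np.float64(0.005790996601014405), np.float64(0.005790996601014574)])
cross (array([ 0.47644615, -0.11469427,  0.14467434]), [np.float64(0.001214459996480802), np.float64(0.0012144599964808206)]) [ 0.47836389 -0.11333942  0.158     ] [ 0.47382119 -0.11241818  0.158     ]
ring (array([ 0.48962568, -0.19313695,  0.14505643]), [np.float64(0.0027816269714329863), np.float64(0.002781626971432867)]) [ 0.49462723 -0.1930763   0.158     ] [ 0.48664513 -0.18846784  0.158     ]
pw [ 0.55845004 -0.0139427   0.02      ] [ 0.55799403 -0.01872933  0.02      ]
```

View pics/scenec.png

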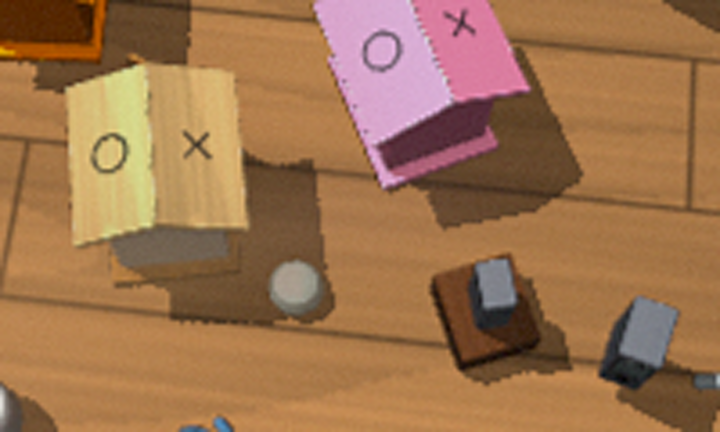

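View pics/topc.png

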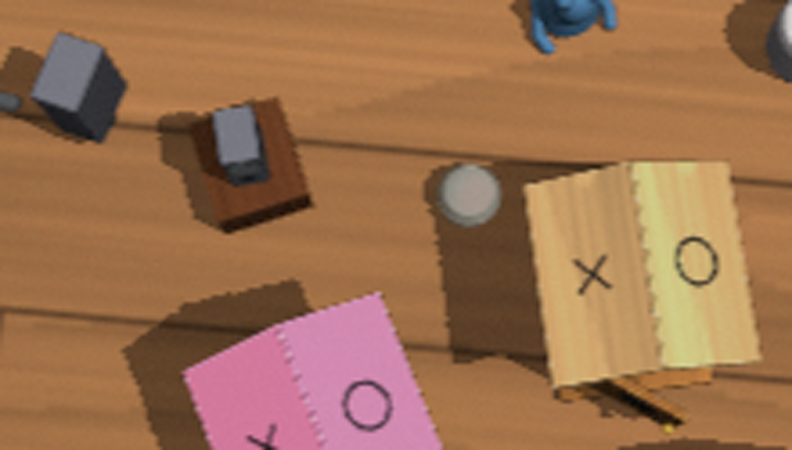

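Run:
```python
from h import *
T=lambda c,r:atz(ray('top',[135+r/3.6,140+c/3.6]),.13)
p=[T(*a) for a in [(213,112),(250,104),(225,165),(262,155)]]
print(np.round(p,3), np.mean(p,0)); 
for v in (p[1]-p[0],p[2]-p[0],p[3]-p[1],p[3]-p[2]): print(np.linalg.norm(v),np.degrees(np.arctan2(v[1],v[0])))
S=lambda c,r:atz(ray('scene',[120+r/3.6,165+c/3.6]),.13)
p=[S(*a) for a in [(473,262),(507,258),(482,310),(516,303)]]
print(np.round(p,3), np.mean(p,0)); 
for v in (p[1]-p[0],p[2]-p[0],p[3]-p[1],p[3]-p[2]): print(np.linalg.norm(v),np.degrees(np.arctan2(v[1],v[0])))
T0=tool();print(np.round(T0,3))
# roof corners
T=lambda c,r,z:atz(ray('top',[135+r/3.6,140+c/3.6]),z)
z2=.177-.09*np.sin(np.radians(25))
for a,b,z in [((525,185),(555,387),z2),((630,163),(660,375),.177),((727,163),(760,360),z2)]:
    u,v=T(*a,z),T(*b,z);w=u-v;print(u,v,np.linalg.norm(w),np.degrees(np.arctan2(w[1],w[0])))
```

```text
[[0.581 0.194 0.13 ]
 [0.59  0.166 0.13 ]
 [0.539 0.18  0.13 ]
 [0.549 0.151 0.13 ]] [0.56468105 0.17275844 0.13      ]
0.02999146575549526 -72.0028770760768
0.044771304730850274 -160.7327768488463
0.043229669313128105 -160.55939154668454
0.030127685019683166 -69.06459037498921
[[0.55  0.151 0.13 ]
 [0.543 0.182 0.13 ]
 [0.595 0.163 0.13 ]
 [0.585 0.193 0.13 ]] [0.56823881 0.17221799 0.13      ]
0.03153939222170601 103.53853752662171
0.04598077039386845 14.899158820794236
0.04323539860376801 15.123925786730727
0.0317629354827954 108.5034741601271
[[ 0.     0.397  0.918  0.248]
 [ 0.     0.918 -0.397  0.574]
 [-1.     0.     0.     0.239]
 [ 0.     0.     0.     1.   ]]
[ 0.54189304 -0.05747891  0.13896436] [ 0.38668929 -0.09284778  0.13896436] 0.15918278706890962 12.837712039039598
[ 0.55723297 -0.13432762  0.177     ] [ 0.39846985 -0.16695236  0.177     ] 0.16208053723116198 11.612241160215307
[ 0.57407645 -0.21404093  0.13896436] [ 0.4214503  -0.2472758   0.13896436] 0.15620275288805113 12.28458455119922
```

{"fn": "drive_tool", "kwargs": {"commands": "0 0 0.04 0.75 -0.95 0.05 1;0 0 0.04 0.75 -0.95 0.05 1;0 0 0.04 0.75 -0.95 0.05 1;0 0 0.04 0.75 -0.95 0.05 1;0 0 0.04 0.75 -0.95 0.05 1;0 0 0.04 0.75 -0.95 0.05 1;0 0 0.04 0.75 -0.95 0.05 1;0 0 0.04 0.75 -0.95 0.05 1;0 0 0.04 0.75 -0.95 0.05 1;0 0 0.04 0.75 -0.95 0.05 1;0 0 0.04 0.75 -0.95 0.05 1;0 0 0.04 0.75 -0.95 0.05 1;0 0 0.04 0.75 -0.95 0.05 1;0 0 0.04 0.75 -0.95 0.05 1;0 0 0.04 0.75 -0.95 0.05 1;0 0 0.04 0.75 -0.95 0.05 1;0 0 0.04 0.75 -0.95 0.05 1;0 0 0 0 0 0 1;0 0 0 0 0 0 1"}}

```text
clock: 2.65
ee_pos: [0.5668, 0.1694, 0.2604]
tool_rot: [0.699, -0.106, 0.699, 0.107]
contact_force: [-0.0, 0.5, 0.6]
gripper_width: 1.0
```

Run:
```python
from h import *
T=tool(); np.save('T1.npy',T); p=eyes.capture('wrist'); cv2.imwrite("pics/w1.png",p[:,:,::-1])
print(np.round(T,4)); print(nets.search_frame('wrist','meter_center'))
```

```text
[[-3.000e-04 -2.975e-01  9.547e-01  5.668e-01]
 [ 3.000e-04  9.547e-01  2.975e-01  1.694e-01]
 [-1.000e+00  4.000e-04 -2.000e-04  2.604e-01]
 [ 0.000e+00  0.000e+00  0.000e+00  1.000e+00]]
[{'location': [179.0, 261.2], 'conf': 0.8}, {'location': [234.5, 369.1], 'conf': 0.77}]
```

View pics/w1.png

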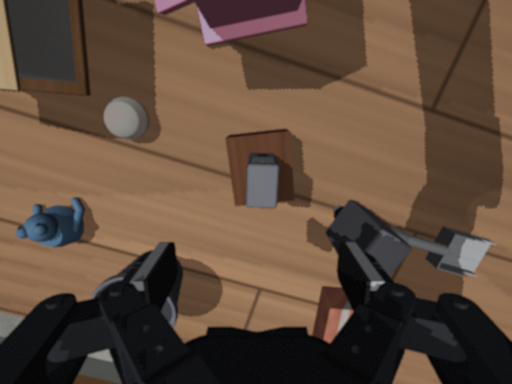

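Run:
```python
import cv2
im=cv2.imread('pics/w1.png')[120:220,215:310]
cv2.imwrite('pics/w1c.png',cv2.resize(im,None,fx=6,fy=6,interpolation=cv2.INTER_CUBIC))
```

```text
(no output)
```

View pics/w1c.png

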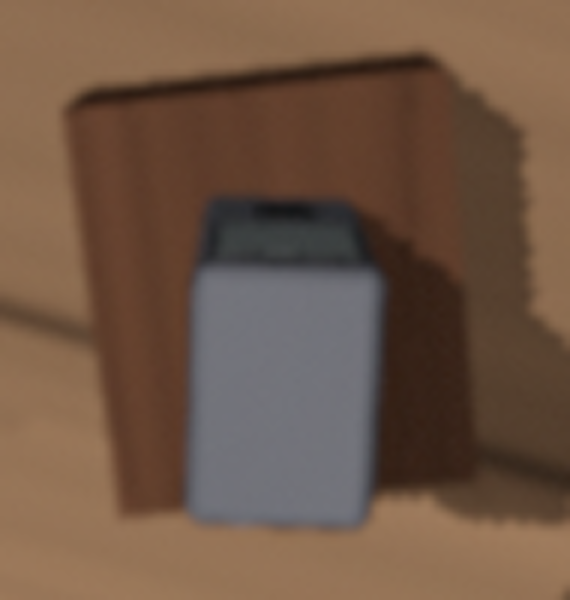

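Run:
```python
from h import *
T=np.load('T1.npy')
f=lambda c,r:atz(ray('wrist',[120+r/6,215+c/6],T),.13)
p=[f(*a) for a in [(195,266),(385,270),(186,522),(371,527)]]
m=np.mean(p,0);print(np.round(p,4),m)
for v in (p[1]-p[0],p[3]-p[2],p[0]-p[2],p[1]-p[3]): print(np.linalg.norm(v),np.degrees(np.arctan2(v[1],v[0])))
print('tool frame offset',T[:3,:3].T@(m-T[:3,3]))
```

```text
[[0.5474 0.1541 0.13  ]
 [0.5388 0.1839 0.13  ]
 [0.5902 0.1654 0.13  ]
 [0.5817 0.1958 0.13  ]] [0.56454728 0.17478134 0.13      ]
0.030937270117231474 106.01990936884542
0.03158755936438056 105.58482119020042
0.04428651675140064 -165.29124477637757
0.04451627425864583 -164.44857023723557
tool frame offset [ 0.13043395  0.00573966 -0.00052677]
```

{"fn": "drive_tool", "kwargs": {"commands": "0 0 -0.033 -0.09 0.22 -0.7 1;0 0 0 0 0 -0.7 1;0 0 0 0 0 -0.7 1;0 0 0 0 0 -0.7 1;0 0 0 0 0 -0.7 1;0 0 0 0 0 -0.7 1;0 0 0 0 0 -0.7 1;0 0 0 0 0 -0.7 1;0 0 0 0 0 -0.7 1;0 0 0 0 0 -0.7 1;0 0 0 0 0 0 1;0 0 0 0 0 0 1"}}

```text
clock: 3.95
ee_pos: [0.5639, 0.1768, 0.0859]
tool_rot: [0.701, -0.095, 0.701, 0.096]
contact_force: [0.3, -0.1, 1.3]
gripper_width: 0.998
```

Run:
```python
from h import *
T=tool(); np.save('T2.npy',T); p=eyes.capture('wrist'); cv2.imwrite("pics/w2.png",p[:,:,::-1])
print(np.round(T,4))
```

```text
[[-3.000e-04 -2.681e-01  9.634e-01  5.639e-01]
 [ 7.000e-04  9.634e-01  2.681e-01  1.768e-01]
 [-1.000e+00  7.000e-04 -1.000e-04  8.590e-02]
 [ 0.000e+00  0.000e+00  0.000e+00  1.000e+00]]
```

View pics/w2.png

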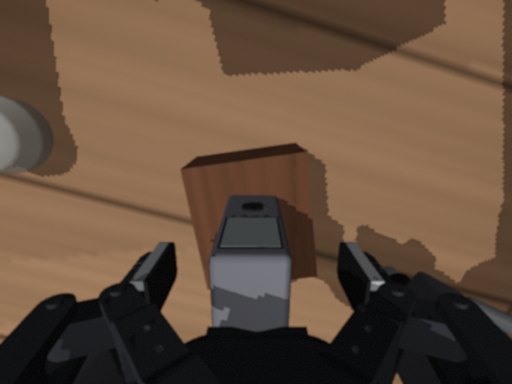

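{"fn": "drive_tool", "kwargs": {"commands": "0 0 0 0.02 -0.08 0 1;0 0 0 0 0 0 -1;0 0 0 0 0 0 -1;0 0 0 0 0 0 -1;0 0 0 0 0 0 -1;0 0 0 0 0 0 -1;0 0 0 0 0 0 -1;0 0 0 0 0 0 -1;0 0 0 0 0 0 -1;0 0 0 0 0 0 -1;0 0 0 0 0 0 -1;0 0 0 0 0 0 -1"}}

```text
clock: 5.2
ee_pos: [0.565, 0.1737, 0.0858]
tool_rot: [0.701, -0.095, 0.701, 0.095]
contact_force: [-1.0, -0.3, 5.1]
gripper_width: 0.366
```

Run:
```python
from h import *
T=tool(); p=eyes.capture('wrist'); cv2.imwrite("pics/w3.png",p[:,:,::-1])
print(np.round(T,4))
```

```text
[[ 3.000e-04 -2.665e-01  9.638e-01  5.650e-01]
 [ 2.000e-04  9.638e-01  2.665e-01  1.737e-01]
 [-1.000e+00  2.000e-04  4.000e-04  8.580e-02]
 [ 0.000e+00  0.000e+00  0.000e+00  1.000e+00]]
```

View pics/w3.png

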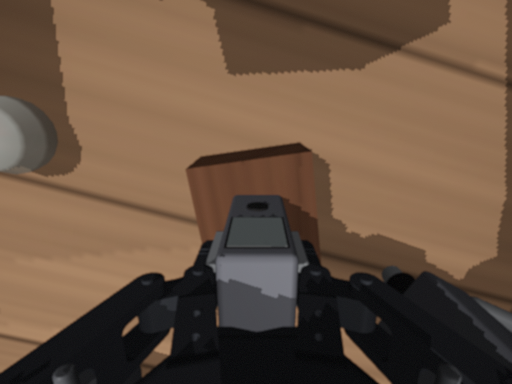

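{"fn": "drive_tool", "kwargs": {"commands": "0 0 0 0 0 0.3 -1;0 0 0 0 0 0.7 -1;0 0 0 0 0 0.9 -1;0 0 0 0 0 0.9 -1;0 0 0 0 0 0.9 -1;0 0 0 0 0 0.9 -1;0 0 0 0 0 0.9 -1;0 0 0 0 0 0.9 -1;0 0 0 0 0 0.9 -1;0 0 0 0 0 0.9 -1;0 0 0 0 0 0.6 -1;0 0 0 0 0 0.2 -1;0 0 0 0 0 0 -1;0 0 0 0 0 0 -1"}}

```text
clock: 6.65
ee_pos: [0.5642, 0.173, 0.3095]
tool_rot: [0.7, -0.095, 0.701, 0.095]
contact_force: [0.4, -0.4, -1.4]
gripper_width: 0.368
```

Run:
```python
from h import *
T=tool(); np.save('T4.npy',T); p=eyes.capture('wrist'); cv2.imwrite("pics/w4.png",p[:,:,::-1])
print(np.round(T,4))
p=eyes.capture('scene'); cv2.imwrite("pics/s4.png",p[:,:,::-1])
```

```text
[[-2.100e-03 -2.665e-01  9.638e-01  5.642e-01]
 [-9.000e-04  9.638e-01  2.665e-01  1.730e-01]
 [-1.000e+00 -4.000e-04 -2.200e-03  3.095e-01]
 [ 0.000e+00  0.000e+00  0.000e+00  1.000e+00]]
```

View pics/w4.png

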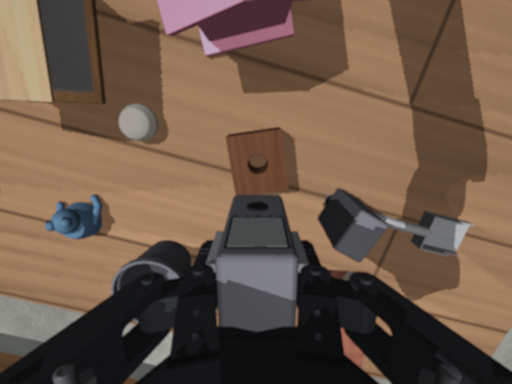

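{"fn": "drive_tool", "kwargs": {"commands": "0 0 0 0 -0.4 0.1 -1;0 0 0 0 -0.8 0.1 -1;0 0 0 0 -0.8 0.1 -1;0 0 0 0 -0.8 0.1 -1;0 0 0 0 -0.8 0.1 -1;0 0 0 0 -0.8 0 -1;0 0 0 0 -0.8 0 -1;0 0 0 0 -0.8 0 -1;0 0 0 0 -0.8 0 -1;0 0 0 0 -0.8 0 -1;0 0 0 0 -0.8 0 -1;0 0 0 0 -0.8 0 -1;0 0 0 0 -0.8 0 -1;0 0 0 0 -0.8 0 -1;0 0 0 0 -0.8 0 -1;0 0 0 0 -0.8 0 -1;0 0 0 0 -0.4 0 -1;0 0 0 0 0 0 -1;0 0 0 0 0 0 -1;0 0 0 0 0 0 -1"}}

```text
clock: 8.75
ee_pos: [0.5649, -0.1448, 0.3232]
tool_rot: [0.701, -0.095, 0.701, 0.096]
contact_force: [0.3, 0.0, -1.5]
gripper_width: 0.367
```

Run:
```python
from h import *
T=tool(); np.save('T5.npy',T); p=eyes.capture('wrist'); cv2.imwrite("pics/w5.png",p[:,:,::-1])
print(np.round(T,4))
for t in ['cross_mark','ring_mark']:
    r=nets.search_frame('wrist',t); print(t,r[:3], [atz(ray('wrist',x['location'],T),.158) for x in r[:2]])
```

```text
[[ 1.000e-04 -2.686e-01  9.632e-01  5.649e-01]
 [ 1.200e-03  9.632e-01  2.686e-01 -1.448e-01]
 [-1.000e+00  1.100e-03  4.000e-04  3.232e-01]
 [ 0.000e+00  0.000e+00  0.000e+00  1.000e+00]]
cross_mark [{'location': [92.5, 307.7], 'conf': 0.73}] [array([ 0.46340589, -0.11850928,  0.158     ])]
ring_mark [{'location': [62.0, 478.7], 'conf': 0.97}, {'location': [87.7, 236.5], 'conf': 0.57}] [array([0.39069982, 0.03638412, 0.158     ]), array([ 0.47849153, -0.18992697,  0.158     ])]
```

View pics/w5.png

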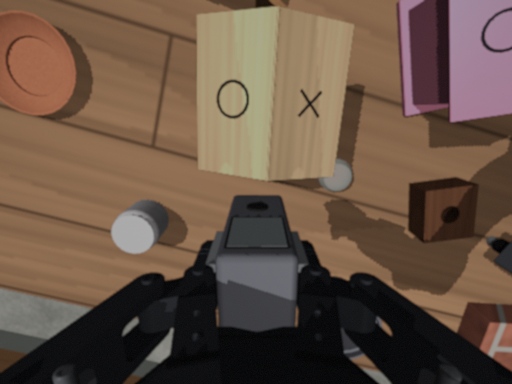

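Run:
```python
from h import *
T=np.load('T5.npy')
im=cv2.imread('pics/w5.png'); g=cv2.cvtColor(im,cv2.COLOR_BGR2GRAY)
out={}
for n,(r0,r1,c0,c1) in dict(ring=(70,130,208,258),cross=(80,128,288,332)).items():
    b=(g[r0:r1,c0:c1]<95).astype(np.uint8); k,l,st,ce=cv2.connectedComponentsWithStats(b)
    for i in range(1,k):
        if st[i,4]>20: 
            x,y,w,h=st[i,:4]; px=[r0+y+(h-1)/2,c0+x+(w-1)/2]; print(n,st[i],px, atz(ray('wrist',px,T),.158)); out[n]=atz(ray('wrist',px,T),.158)
d=out['ring']-out['cross']; print(np.linalg.norm(d),np.degrees(np.arctan2(d[0],-d[1])))
for a,b,z in [((197,14),(197,170),.139),((276,8),(271,180),.177),((352,24),(335,177),.139)]:
    u,v=[atz(ray('wrist',[q[1],q[0]],T),z) for q in (a,b)];w=v-u;print(u,v,np.linalg.norm(w),np.degrees(np.arctan2(w[1],w[0])))
cv2.imwrite('pics/w5c.png',cv2.resize(im[0:190,185:365],None,fx=3.1,fy=3.1,interpolation=cv2.INTER_CUBIC))
```

```text
ring [  9  10  32  38 214] [np.float64(98.5), np.float64(232.5)] [ 0.4896896  -0.19132444  0.158     ]
cross [ 10  10  24  27 163] [np.float64(103.0), np.float64(309.5)] [ 0.47260876 -0.11343736  0.158     ]
0.07973802072132248 12.369300296863972
[ 0.42079613 -0.24709551  0.139     ] [ 0.57821809 -0.21395368  0.139     ] 0.16087279046709302 11.888784980133039
[ 0.40609459 -0.17100257  0.177     ] [ 0.55774475 -0.13095096  0.177     ] 0.15684993618504015 14.794316829794077
[ 0.38710772 -0.09305239  0.139     ] [ 0.54262272 -0.05390434  0.139     ] 0.16036672118568798 14.129589162491184
```

View pics/w5c.png

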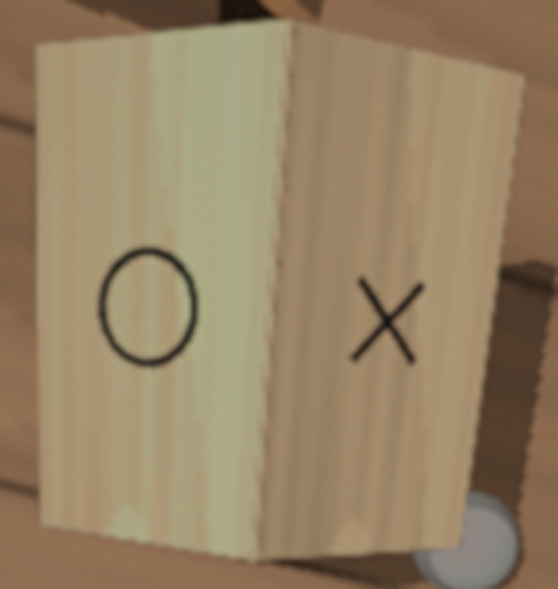

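{"fn": "drive_tool", "kwargs": {"commands": "-0.068 -0.0153 0 -0.67 0.5 0 -1;-0.068 -0.0153 0 -0.67 0.5 0 -1;-0.068 -0.0153 0 -0.67 0.5 0 -1;-0.068 -0.0153 0 -0.67 0.5 0 -1;-0.068 -0.0153 0 -0.67 0.5 0 -1;-0.068 -0.0153 0 -0.67 0.5 0 -1;0 0 0 0 0 0 -1;0 0 0 0 0 -0.4 -1;0 0 0 0 0 -0.6 -1;0 0 0 0 0 -0.6 -1;0 0 0 0 0 -0.6 -1;0 0 0 0 0 -0.5 -1;0 0 0 0 0 -0.2 -1;0 0 0 0 0 0 -1;0 0 0 0 0 0 -1;0 0 0 0 0 0 -1"}}

```text
clock: 10.5
ee_pos: [0.4648, -0.0716, 0.2511]
tool_rot: [0.698, -0.245, 0.67, -0.06]
contact_force: [-0.2, 0.1, -1.0]
gripper_width: 0.365
```

```bash
cat > chk.py <<'E'
from h import *
import sys
tag=sys.argv[1]; which=sys.argv[2]
yaw=np.radians(12.7); Z=R.from_euler('z',12.7,degrees=True).as_matrix()
sg=1 if which=='cross' else -1
n=Z@np.array([0,sg*np.sin(np.radians(25)),np.cos(np.radians(25))])
mark=np.array([.4733,-.1122,.158]) if sg>0 else np.array([.4913,-.1918,.158])
s=arm.read_state();T=tool(s); tip=T[:3,3]+.0718*T[:3,0]
print('tip',tip,'force',s['contact_force'],'t',s['clock'],s['ee_pos'])
d=tip-mark; X=Z[:,0];Y=np.cross(n,X)
print('tip rel mark along x,slope,normal mm',1e3*np.array([d@X,d@Y,d@n]), 'Fn',s['contact_force']@n)
print('axis err deg',np.degrees(np.arccos(-T[:3,0]@n)), 'about X,Y', np.degrees(np.cross(-T[:3,0],n)))
print('joints',np.round(s['joint_positions'],2),'grip',s['gripper_width'])
for c in sys.argv[3:]:
    im=eyes.capture(c); cv2.imwrite(f'pics/{c}{tag}.png',im[:,:,::-1])
    pm=proj(c,mark,T);pt=proj(c,tip,T);print(c,'mark',pm,'tip',pt)
    r,q=np.clip(pm.astype(int),[55,75],[384-55,512-75])
    k=im[r-55:r+55,q-75:q+75,::-1]; cv2.imwrite(f'pics/{c}{tag}c.png',cv2.resize(k,None,fx=5,fy=5,interpolation=cv2.INTER_CUBIC)); print('crop origin r,c',r-55,q-75)
E
python3 chk.py 6 cross wrist scene top
```

```text
tip [ 0.47159263 -0.10127198  0.18603924] force [-0.16696307  0.05224705 -1.04540729] t 10.5 [ 0.46483895 -0.07158926  0.25106665]
tip rel mark along x,slope,normal mm [ 0.73688225 -1.84786241 30.0762063 ] Fn -0.9104077097657077
axis err deg 0.09928868838245679 about X,Y [ 0.07362227  0.06316033 -0.02118413]
joints [-0.08  0.49 -0.25  2.12  0.85  0.78  0.84] grip 0.36461968142352835
wrist mark [195.08609161 258.80500221] tip [207.19833502 256.6957183 ]
crop origin r,c 140 183
scene mark [159.62691856 220.05894756] tip [156.25224384 222.64568809]
crop origin r,c 104 145
top mark [210.87975993 304.10699192] tip [209.32857783 300.9577752 ]
crop origin r,c 155 229
```

View pics/wrist6.png

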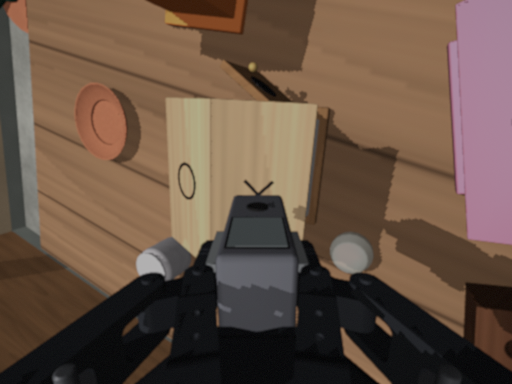

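View pics/scene6c.png

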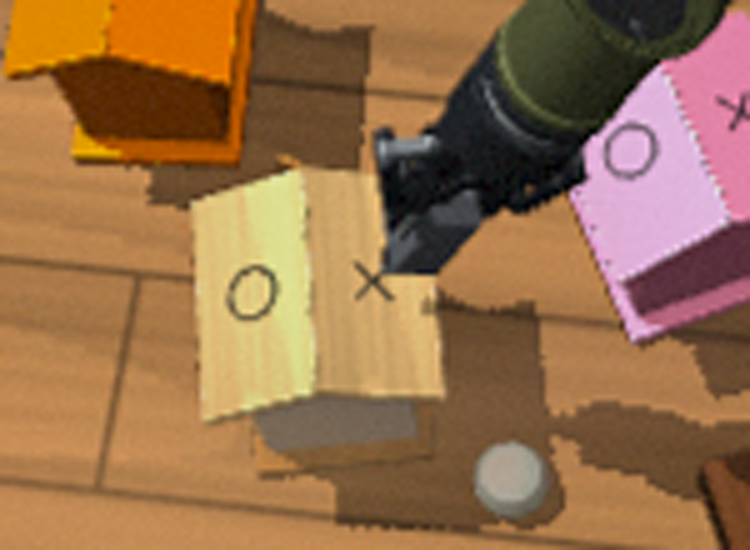

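View pics/top6c.png

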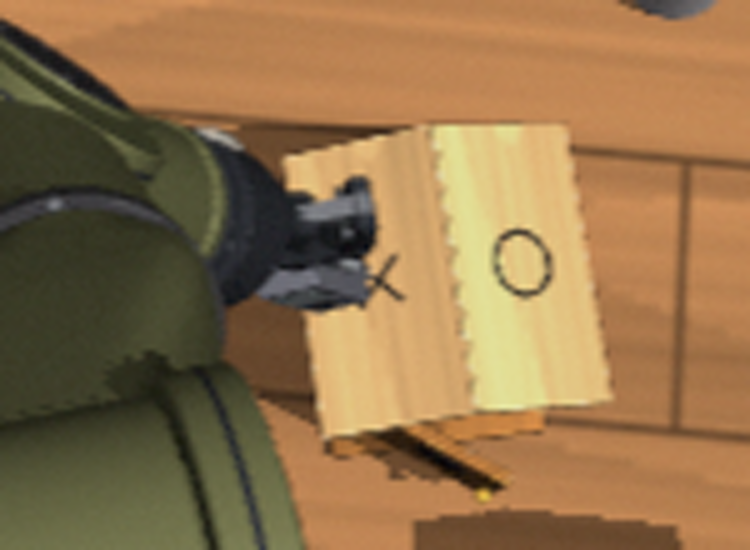

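Run:
```python
from h import *
T=tool()
for c,o in (('scene',(104,145)),('top',(155,229))):
    print(c,'cam',np.linalg.inv(np.array(eyes.calibration(c)['view']))[:3,3])
    im=cv2.imread(f'pics/{c}6.png')
    big=cv2.resize(im[o[0]:o[0]+110,o[1]:o[1]+150],None,fx=5,fy=5,interpolation=cv2.INTER_CUBIC)
    def P(x,y,z):
        p=proj(c,T[:3,3]+T[:3,:3]@np.array([x,y,z]),T); return (int((p[1]-o[1])*5),int((p[0]-o[0])*5))
    for x in (-.0442,.0358):
        for y in(-.016,.016):
            for z in(-.023,.023): cv2.circle(big,P(x,y,z),4,(0,0,255) if x<0 else (255,0,0),-1)
    for x,r in ((.0358,.01),(.0578,.01),(.0718,.007)):
        for a in np.linspace(0,6.28,16): cv2.circle(big,P(x,r*np.cos(a),r*np.sin(a)),2,(0,255,0),-1)
    cv2.imwrite(f'pics/{c}6p.png',big)
```

```text
scene cam [0.91996619 0.06201031 1.30375433]
top cam [ 0.26033473 -0.01923121  1.32064135]
```

View pics/scene6p.png

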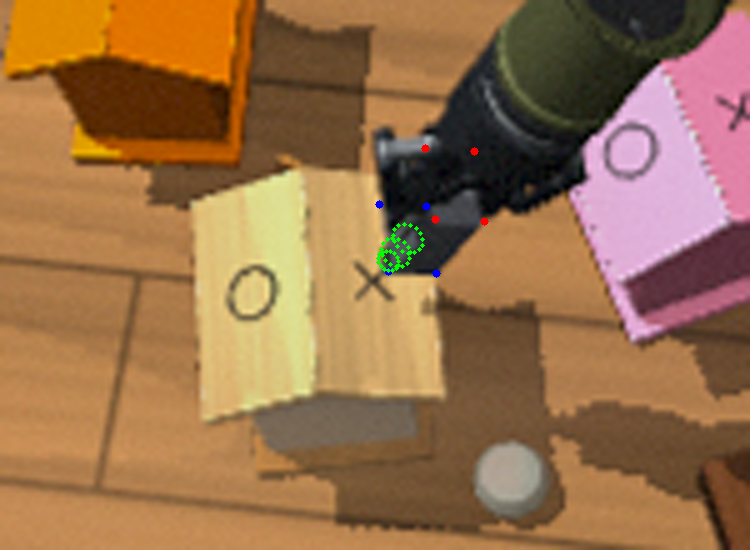

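View pics/top6p.png

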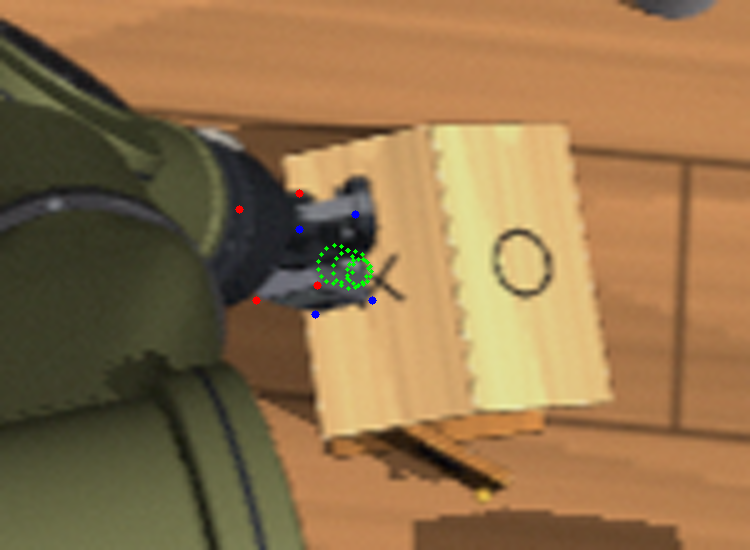

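{"fn": "drive_tool", "kwargs": {"commands": "0 0 0 0.013 -0.092 -0.245 -1;0 0 0 0.013 -0.092 -0.245 -1;0 0 0 0.013 -0.092 -0.245 -1;0 0 0 0.013 -0.092 -0.245 -1;0 0 0 0 0 0 -1;0 0 0 0 0 0 -1;0 0 0 0 0 0 -1"}}

```text
clock: 11.35
ee_pos: [0.4658, -0.0805, 0.2261]
tool_rot: [0.697, -0.246, 0.671, -0.06]
contact_force: [-0.6, 0.1, -2.0]
gripper_width: 0.366
```

```bash
python3 chk.py 7 cross wrist scene
```

```text
tip [ 0.4725179  -0.11020179  0.16111198] force [-0.61146222  0.07794688 -1.96761961] t 11.35 [ 0.46581104 -0.08051425  0.22614204]
tip rel mark along x,slope,normal mm [-0.32366616  0.60734176  3.71690171] Fn -1.6943215528371434
axis err deg 0.08178548567361962 about X,Y [ 0.07624046  0.02910077 -0.00542205]
joints [-0.08  0.54 -0.22  2.15  0.92  0.72  0.78] grip 0.36565921812776003
wrist mark [205.9722456  255.93018128] tip [207.19823048 256.69543928]
crop origin r,c 150 180
scene mark [159.62691856 220.05894756] tip [159.11948347 220.60050181]
crop origin r,c 104 145
```

View pics/scene7c.png

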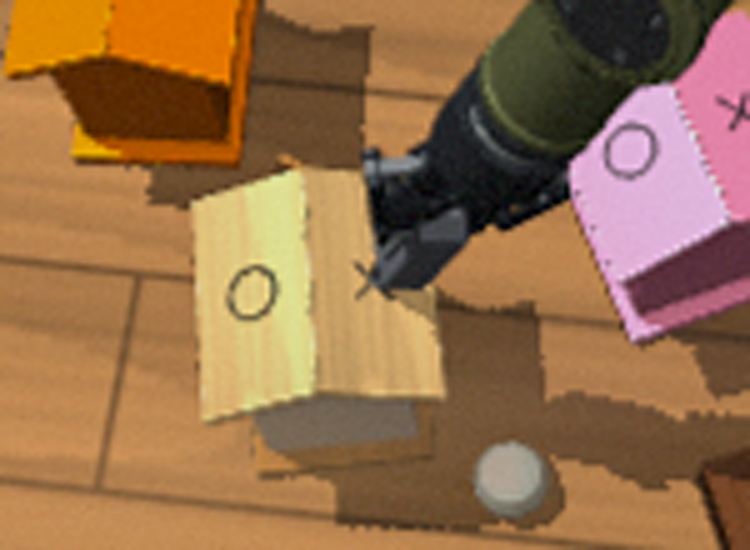

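View pics/wrist7c.png

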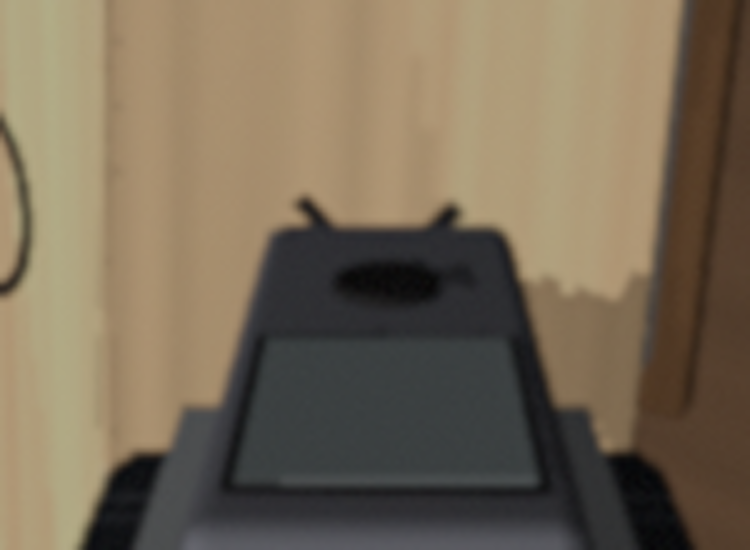

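Run:
```python
from h import *
T=tool();Z=R.from_euler('z',12.7,degrees=True).as_matrix()
n=Z@np.array([0,np.sin(np.radians(25)),np.cos(np.radians(25))]);X=Z[:,0];Y=np.cross(n,X);m=np.array([.4733,-.1122,.158])
for s in(-1,1): print(proj('wrist',m-.0127*X+s*.0127*Y,T))
print('actual (c300,r202):',150+202/5,180+60,' (457,208)',150+208/5,180+457/5)
```

```text
[190.17602903 240.83616972]
[191.62593597 272.67349938]
actual (c300,r202): 190.4 240  (457,208) 191.6 271.4
```

{"fn": "drive_tool", "kwargs": {"commands": "0 0 0 0.015 -0.043 -0.067 -1;0 0 0 0.015 -0.043 -0.067 -1;0 0 0 0.014 -0.044 -0.066 -1;0 0 0 0 0 0 -1;0 0 0 0 0 0 -1"}}

```text
clock: 11.95
ee_pos: [0.4668, -0.0837, 0.221]
tool_rot: [0.697, -0.246, 0.671, -0.06]
contact_force: [-1.3, 1.9, -0.5]
gripper_width: 0.367
```

```bash
python3 chk.py 8 cross
```

```text
tip [ 0.47344454 -0.1133639   0.15601162] force [-1.31089093  1.94200921 -0.46237599] t 11.95 [ 0.46675532 -0.0836838   0.22104688]
tip rel mark along x,slope,normal mm [-0.11487811 -0.21751832 -2.29536972] Fn 0.5033903126727012
axis err deg 0.07096894537469642 about X,Y [ 0.06915148  0.0159572  -0.00016979]
joints [-0.08  0.55 -0.21  2.16  0.93  0.7   0.77] grip 0.3670139775493767
```

{"fn": "drive_tool", "kwargs": {"commands": "0 0 0 0.005 -0.022 -0.05 -1;0 0 0 0.005 -0.022 -0.05 -1;0 0 0 0 0 0 -1;0 0 0 0 0 0 -1;0 0 0 0 0 0 -1;0 0 0 0 0 0 -1"}}

```text
clock: 12.55
ee_pos: [0.467, -0.0848, 0.2186]
tool_rot: [0.697, -0.246, 0.671, -0.06]
contact_force: [-1.9, 3.1, 1.1]
gripper_width: 0.364
```

```bash
python3 chk.py 9 cross wrist scene
```

```text
tip [ 0.47374365 -0.11448071  0.15352792] force [-1.90642652  3.10779407  1.1009274 ] t 12.55 [ 0.4670474  -0.08480196  0.21856308]
tip rel mark along x,slope,normal mm [-0.0686056  -0.21486703 -5.03459076] Fn 2.456184450151866
axis err deg 0.07142772382456947 about X,Y [ 0.06820492  0.02105516 -0.00258588]
joints [-0.08  0.55 -0.21  2.16  0.94  0.7   0.76] grip 0.36414864994295576
wrist mark [209.49991175 256.96408361] tip [207.19816989 256.69532921]
crop origin r,c 154 181
scene mark [159.62691856 220.05894756] tip [160.18220171 219.48974851]
crop origin r,c 104 145
```

View pics/wrist9.png

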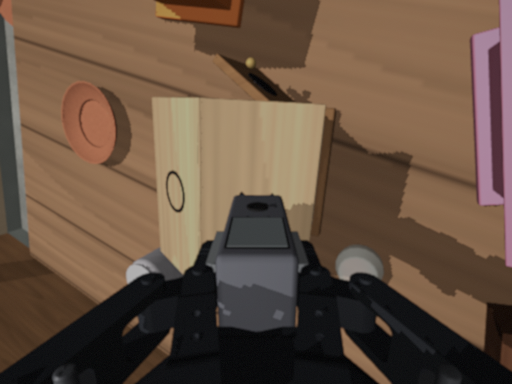

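View pics/scene9c.png

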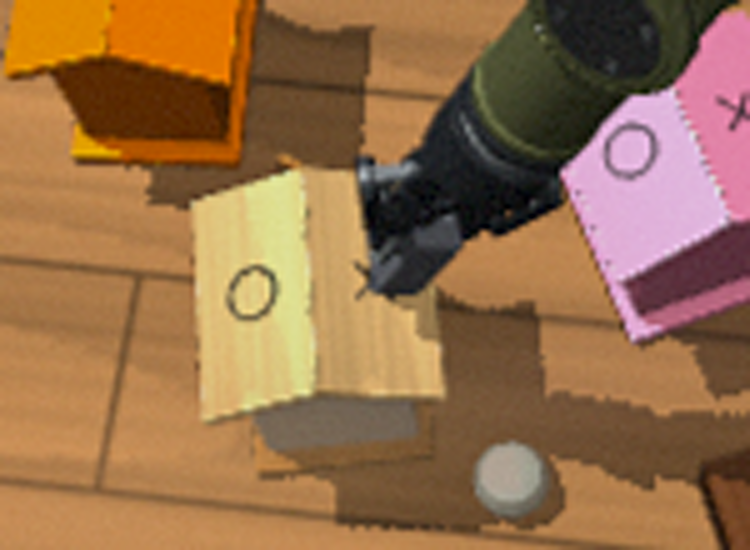

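{"fn": "drive_tool", "kwargs": {"commands": "0 0 0 0 0 0 -1;0 0 0 0 0 0 -1;0 0 0 0 0 0 -1;0 0 0 0 0 0 -1;0 0 0 0 0 0 -1;0 0 0 0 0 0 -1;0 0 0 0 0 0 -1;0 0 0 0 0 0 -1;0 0 0 0 0 0 -1;0 0 0 0 0 0 -1;0 0 0 0 0 0 -1;0 0 0 0 0 0 -1;0 0 0 0 0 0 -1;0 0 0 0 0 0 -1;0 0 0 0 0 0 -1;0 0 0 0 0 0 -1;0 0 0 0 0 0 -1;0 0 0 0 0 0 -1;0 0 0 0 0 0 -1;0 0 0 0 0 0 -1"}}

```text
clock: 14.65
ee_pos: [0.467, -0.085, 0.2186]
tool_rot: [0.697, -0.246, 0.671, -0.06]
contact_force: [-1.4, 4.0, 0.3]
gripper_width: 0.365
```

{"fn": "drive_tool", "kwargs": {"commands": "0 0 0 0 0 0 -1;0 0 0 0 0 0 -1;0 0 0 0 0 0 -1;0 0 0 0 0 0 -1;0 0 0 0 0 0 -1;0 0 0 0 0 0 -1;0 0 0 0 0 0 -1;0 0 0 0 0 0 -1"}}

```text
clock: 15.45
ee_pos: [0.467, -0.085, 0.2186]
tool_rot: [0.697, -0.246, 0.671, -0.06]
contact_force: [-0.7, 3.0, -0.2]
gripper_width: 0.369
```

```bash
python3 chk.py 10 cross
```

```text
tip [ 0.47373055 -0.11468993  0.15354695] force [-0.66397111  3.04460616 -0.20999445] t 15.45 [ 0.46704261 -0.08499286  0.2185746 ]
tip rel mark along x,slope,normal mm [-0.12738182 -0.40527937 -5.10238121] Fn 1.1265969356563459
axis err deg 0.0853722093668439 about X,Y [0.0839211  0.01560089 0.00150642]
joints [-0.08  0.55 -0.21  2.16  0.94  0.7   0.76] grip 0.36871863804625465
```

```bash
python3 chk.py 11 cross wrist
python3 - <<'E'
import cv2,numpy as np
a=cv2.imread('pics/wrist11.png');
for n in ('wrist7','wrist9','w4'):
    b=cv2.imread(f'pics/{n}.png')
    s=slice(200,325),slice(215,302)
    g=[cv2.cvtColor(x[s],cv2.COLOR_BGR2GRAY).astype(np.float32) for x in(a,b)]
    print(n,cv2.phaseCorrelate(g[1],g[0],cv2.createHanningWindow((87,125),cv2.CV_32F)), 'full', np.abs(a.astype(int)-b).mean())
E
for i in 1; do python3 -c "
from h import *
for i in range(6): 
    eyes.capture('wrist'); print(arm.read_state()['contact_force'])"; done
```

```text
tip [ 0.47373055 -0.11468993  0.15354695] force [-0.66397111  3.04460616 -0.20999445] t 15.45 [ 0.46704261 -0.08499286  0.2185746 ]
tip rel mark along x,slope,normal mm [-0.12738182 -0.40527937 -5.10238121] Fn 1.1265969356563459
axis err deg 0.0853722093668439 about X,Y [0.0839211  0.01560089 0.00150642]
joints [-0.08  0.55 -0.21  2.16  0.94  0.7   0.76] grip 0.36871863804625465
wrist mark [209.61090601 257.20302317] tip [207.19825697 256.69530636]
crop origin r,c 154 182
wrist7 ((-0.015033540616386176, -0.07343732025705663), 0.7216374830457899) full 5.21622551812066
wrist9 ((0.24920253391791647, 0.398880003704555), 0.8692728366427951) full 0.9680514865451388
w4 ((0.2901871028534231, 0.42797668107836984), 0.48592768825954863) full 29.133121066623264
[-0.88562181  4.10420406  0.9907691 ]
[-0.0894231   3.90256462  0.59515468]
[-0.99987998  3.7737455   0.25513815]
[-0.81587355  3.99892491  1.21250507]
[-1.1870819   3.94976801  0.45754756]
[-0.3177938   4.24163022  0.96229056]
```

{"fn": "drive_tool", "kwargs": {"commands": "0 0 0 -0.02 0.08 0.18 -1;0 0 0 -0.06 0.25 0.54 -1;0 0 0 -0.07 0.33 0.72 -1;0 0 0 0 0 0.9 -1;0 0 0 0 0 0.9 -1;0 0 0 0 0 0.9 -1;0.1016 0.0229 0 0.188 -0.826 0.3 -1;0.1016 0.0229 0 0.188 -0.826 0 -1;0.1016 0.0229 0 0.188 -0.826 0 -1;0.1016 0.0229 0 0.188 -0.826 0 -1;0.1016 0.0229 0 0.188 -0.826 0 -1;0.1016 0.0229 0 0.188 -0.826 0 -1;0.1016 0.0229 0 0.188 -0.826 0 -1;0.1016 0.0229 0 0.188 -0.826 0 -1;0 0 0 0 0 0 -1;0 0 0 0 0 0 -1;0 0 0 0 0 0 -1"}}

```text
clock: 17.5
ee_pos: [0.5001, -0.2328, 0.3298]
tool_rot: [0.67, 0.059, 0.698, 0.245]
contact_force: [-0.2, 0.8, -1.7]
gripper_width: 0.367
```

```bash
python3 chk.py 12 ring wrist scene
```

```text
tip [ 0.49328554 -0.20333169  0.26464488] force [-0.2332364   0.80896098 -1.65361591] t 17.5 [ 0.50008529 -0.23282012  0.32975583]
tip rel mark along x,slope,normal mm [ -0.59823635  34.47889364 101.59183586] Fn -1.853872599035573
axis err deg 0.14012297517106326 about X,Y [ 0.09437833 -0.09028772 -0.0507471 ]
joints [ 0.81  0.69 -0.53  1.41 -0.03  1.35  2.2 ] grip 0.3666666113568732
wrist mark [176.07615796 226.66615444] tip [206.96224438 256.60361283]
crop origin r,c 121 151
scene mark [162.11158544 195.54400839] tip [149.36088997 186.1888087 ]
crop origin r,c 107 120
```

View pics/wrist12.png

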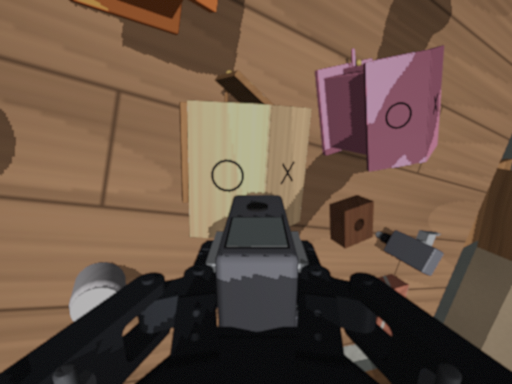

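{"fn": "drive_tool", "kwargs": {"commands": "0 0 0 0.03 -0.04 -0.4 -1;0 0 0 0 0 -0.7 -1;0 0 0 0 0 -0.7 -1;0 0 0 0 0 -0.7 -1;0 0 0 0 0 -0.5 -1;0 0 0 0 0 -0.2 -1;0 0 0 0 0 0 -1;0 0 0 0 0 0 -1;0 0 0 0 0 0 -1"}}

```text
clock: 18.5
ee_pos: [0.5021, -0.2348, 0.2504]
tool_rot: [0.671, 0.059, 0.697, 0.245]
contact_force: [0.6, 0.4, -1.6]
gripper_width: 0.365
```

```bash
python3 chk.py 13 ring wrist scene
```

```text
tip [ 0.49558734 -0.20535479  0.18521085] force [ 0.58601174  0.37968758 -1.59861445] t 18.5 [ 0.50214627 -0.23480145  0.25036539]
tip rel mark along x,slope,normal mm [ 1.20248071 -1.33870245 30.64809696] Fn -1.5509268834212153
axis err deg 0.16593556416701497 about X,Y [0.13892875 0.08711428 0.0253858 ]
joints [ 0.81  0.78 -0.52  1.5  -0.    1.18  2.21] grip 0.36496447445074387
wrist mark [194.15108992 258.22542616] tip [206.96230623 256.60447906]
crop origin r,c 139 183
scene mark [162.11158544 195.54400839] tip [159.79386395 189.8900441 ]
crop origin r,c 107 120
```

View pics/wrist13c.png

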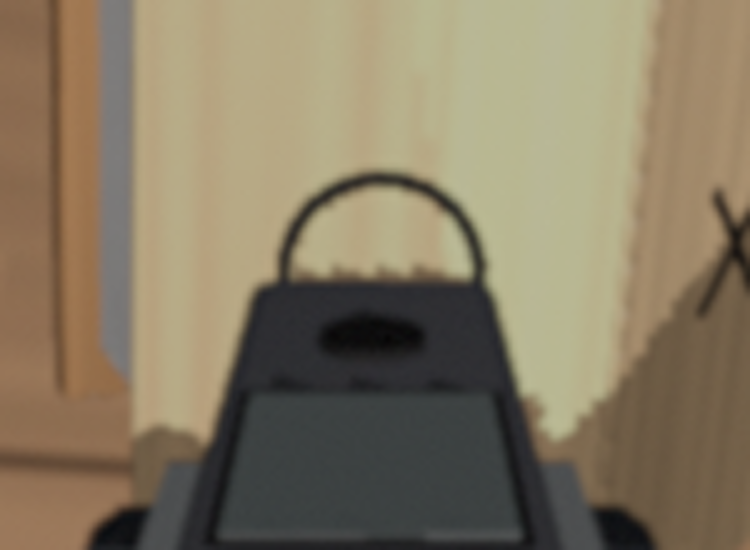

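View pics/scene13c.png

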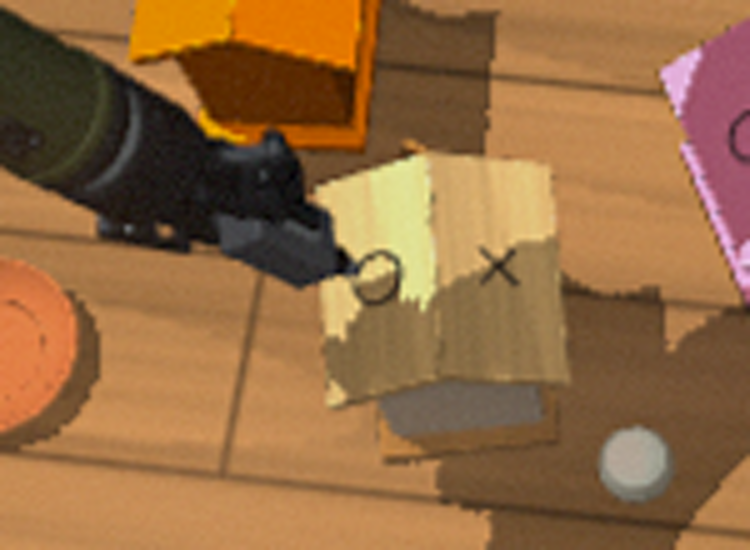

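```bash
cat > ring.py <<'E'
from h import *
import sys
T=tool();Z=R.from_euler('z',12.7,degrees=True).as_matrix()
n=Z@np.array([0,-np.sin(np.radians(25)),np.cos(np.radians(25))]);X=Z[:,0];Y=np.cross(n,X);m=np.array([.4913,-.1918,.158])
P=np.array([proj('wrist',m+.0172*(np.cos(a)*X+np.sin(a)*Y),T) for a in np.linspace(0,6.283,360)])
print('top row',P[:,0].min(),P[P[:,0].argmin(),1],'cols',P[:,1].min(),P[:,1].max(), 'row of extremes',P[P[:,1].argmin(),0])
for k,v in (('X',X),('Y',Y)): print(k,'px per mm',proj('wrist',m+.001*v,T)-proj('wrist',m,T))
print('X',X,'Y',Y,'n',n)
im=cv2.imread(f'pics/wrist{sys.argv[1]}.png'); r,c=int(sys.argv[2]),int(sys.argv[3])
k=cv2.resize(im[r:r+60,c:c+100],None,fx=7,fy=7,interpolation=cv2.INTER_CUBIC)
for p in P: cv2.circle(k,(int((p[1]-c+.5)*7),int((p[0]-r+.5)*7)),1,(0,0,255),-1)
cv2.imwrite(f'pics/ring{sys.argv[1]}.png',k)
E
python3 ring.py 13 160 210
```

```text
top row 175.84438377899156 258.37726179575895 cols 239.19703417357204 277.336790954031 row of extremes 194.09478180649384
X px per mm [ 1.05545859 -0.05475273]
Y px per mm [0.05112598 1.10707759]
X [0.97553454 0.2198462  0.        ] Y [-0.19924833  0.88413455  0.42261826] n [ 0.09291102 -0.41227871  0.90630779]
```

View pics/ring13.png

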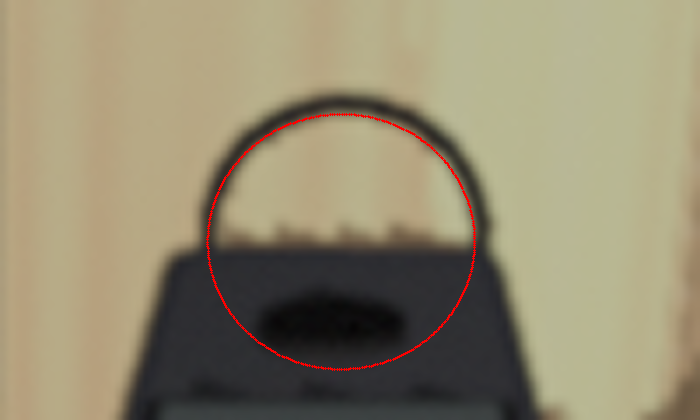

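{"fn": "drive_tool", "kwargs": {"commands": "0 0 0 -0.045 0.121 -0.233 -1;0 0 0 -0.045 0.121 -0.233 -1;0 0 0 -0.045 0.121 -0.233 -1;0 0 0 -0.045 0.121 -0.233 -1;0 0 0 0 0 0 -1;0 0 0 0 0 0 -1;0 0 0 0 0 0 -1"}}

```text
clock: 19.3
ee_pos: [0.4973, -0.2228, 0.2264]
tool_rot: [0.671, 0.059, 0.697, 0.245]
contact_force: [-0.2, 0.1, -2.1]
gripper_width: 0.367
```

```bash
python3 chk.py 14 ring wrist scene; python3 ring.py 14 165 210
```

```text
tip [ 0.4907148  -0.19335635  0.16127235] force [-0.23314047  0.09674726 -2.09880819] t 19.3 [ 0.49733444 -0.22283076  0.2264082 ]
tip rel mark along x,slope,normal mm [-0.91304036  0.12353045  3.5530367 ] Fn -1.9637143605755132
axis err deg 0.12044754652751248 about X,Y [0.11270528 0.04182442 0.00747181]
joints [ 0.8   0.79 -0.52  1.56  0.    1.11  2.21] grip 0.36709909734695406
wrist mark [206.51670454 256.40570557] tip [206.96234159 256.60421798]
crop origin r,c 151 181
scene mark [162.11158544 195.54400839] tip [161.53274233 194.95361409]
crop origin r,c 107 120
top row 186.00412641977871 256.4472313314959 cols 235.15952780187902 277.59408390872125 row of extremes 206.09547071362186
X px per mm [ 1.15846747 -0.0578647 ]
Y px per mm [0.05552898 1.23183241]
X [0.97553454 0.2198462  0.        ] Y [-0.19924833  0.88413455  0.42261826] n [ 0.09291102 -0.41227871  0.90630779]
```

View pics/ring14.png

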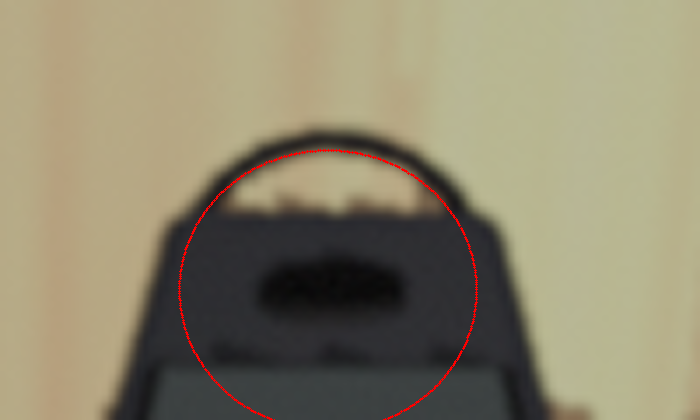

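View pics/scene14c.png

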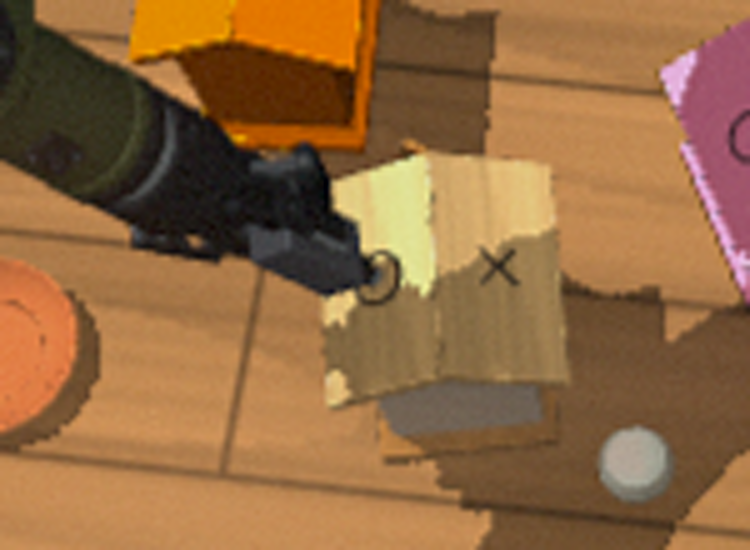

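{"fn": "drive_tool", "kwargs": {"commands": "0 0 0 -0.009 0.038 -0.07 -1;0 0 0 -0.009 0.037 -0.07 -1;0 0 0 -0.01 0.037 -0.068 -1;0 0 0 0 0 0 -1;0 0 0 0 0 0 -1"}}

```text
clock: 19.9
ee_pos: [0.4966, -0.2201, 0.2212]
tool_rot: [0.671, 0.059, 0.697, 0.244]
contact_force: [-0.6, -0.7, -0.2]
gripper_width: 0.366
```

```bash
python3 chk.py 15 ring
```

```text
tip [ 0.49000225 -0.1906436   0.15609169] force [-0.63364679 -0.7445149  -0.23920597] t 19.9 [ 0.49661762 -0.22010607  0.22123338]
tip rel mark along x,slope,normal mm [-1.01177297  0.4745022  -2.32684832] Fn 0.03128064097227876
axis err deg 0.13157790229485752 about X,Y [0.12326079 0.04533951 0.00798871]
joints [ 0.79  0.8  -0.52  1.57  0.01  1.1   2.21] grip 0.36595852547660235
```

{"fn": "drive_tool", "kwargs": {"commands": "0 0 0 -0.005 0.022 -0.05 -1;0 0 0 -0.005 0.022 -0.05 -1;0 0 0 0 0 0 -1;0 0 0 0 0 0 -1;0 0 0 0 0 0 -1;0 0 0 0 0 0 -1"}}

```text
clock: 20.5
ee_pos: [0.4963, -0.2189, 0.2187]
tool_rot: [0.671, 0.059, 0.697, 0.245]
contact_force: [0.4, -2.2, 2.6]
gripper_width: 0.364
```

```bash
python3 chk.py 16 ring wrist scene top; python3 -c "
from h import *
F=[]
for i in range(6): 
    eyes.capture('wrist'); F.append(arm.read_state()['contact_force'])
print(np.mean(F,0), np.mean(F,0)@np.array([ 0.0929,-0.4123,0.9063]))"
```

```text
tip [ 0.48969502 -0.18945075  0.15351855] force [ 0.38448423 -2.21334232  2.55337791] t 20.5 [ 0.49631993 -0.21892136  0.21865558]
tip rel mark along x,slope,normal mm [-1.04923572  0.50289919 -5.17924341] Fn 3.262383033833805
axis err deg 0.12206947813255774 about X,Y [0.11584297 0.03809957 0.00545571]
joints [ 0.79  0.8  -0.52  1.58  0.01  1.09  2.21] grip 0.3637423585645077
wrist mark [210.46464711 255.88634009] tip [206.96235313 256.60416559]
crop origin r,c 155 180
scene mark [162.11158544 195.54400839] tip [162.23748571 196.53039968]
crop origin r,c 107 120
top mark [207.04508322 333.50943802] tip [207.83504495 332.36506453]
crop origin r,c 152 258
[ 0.62253792 -2.74264802  2.02051757] 3.019822625359945
```

View pics/scene16c.png

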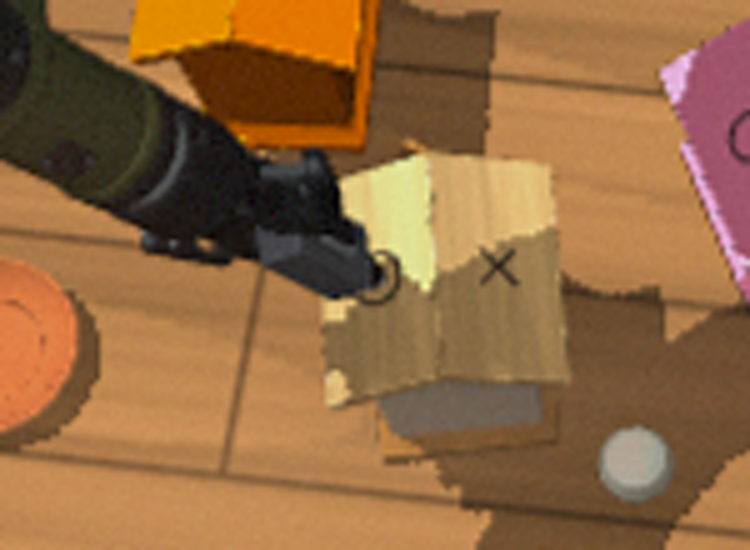

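View pics/wrist16.png

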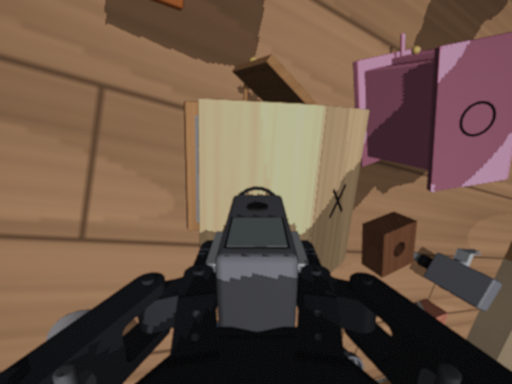

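{"fn": "drive_tool", "kwargs": {"commands": "0 0 0 0 0 0 -1;0 0 0 0 0 0 -1;0 0 0 0 0 0 -1;0 0 0 0 0 0 -1;0 0 0 0 0 0 -1;0 0 0 0 0 0 -1;0 0 0 0 0 0 -1;0 0 0 0 0 0 -1;0 0 0 0 0 0 -1;0 0 0 0 0 0 -1;0 0 0 0 0 0 -1;0 0 0 0 0 0 -1;0 0 0 0 0 0 -1;0 0 0 0 0 0 -1;0 0 0 0 0 0 -1;0 0 0 0 0 0 -1;0 0 0 0 0 0 -1;0 0 0 0 0 0 -1;0 0 0 0 0 0 -1;0 0 0 0 0 0 -1"}}

```text
clock: 22.95
ee_pos: [0.4962, -0.2188, 0.2186]
tool_rot: [0.671, 0.059, 0.697, 0.245]
contact_force: [2.4, -5.1, 1.0]
gripper_width: 0.367
```

{"fn": "drive_tool", "kwargs": {"commands": "0 0 0 0 0 0 -1;0 0 0 0 0 0 -1;0 0 0 0 0 0 -1;0 0 0 0 0 0 -1;0 0 0 0 0 0 -1;0 0 0 0 0 0 -1;0 0 0 0 0 0 -1;0 0 0 0 0 0 -1"}}

```text
clock: 23.75
ee_pos: [0.4961, -0.2187, 0.2185]
tool_rot: [0.671, 0.059, 0.697, 0.245]
contact_force: [2.3, -3.4, 1.5]
gripper_width: 0.367
```

```bash
python3 chk.py 17 ring wrist scene
python3 - <<'E'
from h import *
F=[]
for i in range(6):
    eyes.capture('wrist'); F.append(arm.read_state()['contact_force'])
print(np.mean(F,0)@np.array([ 0.0929,-0.4123,0.9063]))
a=cv2.imread('pics/wrist16.png').astype(int);b=cv2.imread('pics/wrist17.png');print(np.abs(a-b).mean())
E
```

```text
tip [ 0.48946374 -0.18922038  0.15342599] force [ 2.29267984 -3.36210847  1.49026402] t 23.75 [ 0.49612849 -0.21871436  0.21854838]
tip rel mark along x,slope,normal mm [-1.22422049  0.71353857 -5.37959512] Fn 2.9497788625897323
axis err deg 0.09467255837494895 about X,Y [ 0.094131    0.00819608 -0.00592154]
joints [ 0.79  0.8  -0.52  1.58  0.01  1.09  2.21] grip 0.36715584178934213
wrist mark [210.75099699 255.60826938] tip [206.96229494 256.60395357]
crop origin r,c 155 180
scene mark [162.11158544 195.54400839] tip [162.19076661 196.61424375]
crop origin r,c 107 120
3.0762428498256202
1.1282009548611112
```

View pics/scene17.png

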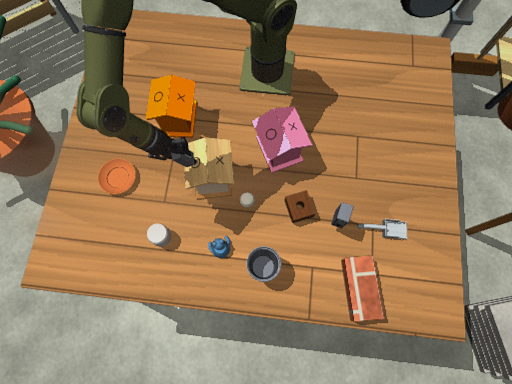

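```bash
python3 -c "
from workcell import arm
print(arm.close_job())"
```

```text
the job is handed in; nothing more can be done
None
```

I lifted the smaller meter out of its stand and pressed it on the cross of the plain wooden birdhouse for over 2.8 s. I then pressed it in the ring on the other slope for over 3 s. I handed the job in at about 24 s, with the meter still held pressed there.

- **Squareness:** the meter's axis was about 0.1° from my estimate of the slope's normal on both marks, taken from the arm's pose and a roof direction measured at about 12.7°.
- **Push:** the tip was in about 5 mm of its 10 mm on both marks by geometry. The force change was about 4 N on the cross and 4.6 N on the ring. Single force readings scattered by about 1 N, so I used averages.
- **Centring:** the tip sat within about 0.5 mm of my cross estimate. On the ring it was 1.2 mm and 0.7 mm from the first estimate. I meant most of that, because the close wrist picture put the ring's middle about 0.6–0.8 mm off that estimate.
- **Not directly seen:** the tip was hidden by the casing in the wrist view. In the scene picture it showed inside the ring.
- **Other objects:** the other things on the table looked unmoved in the last scene picture, and the meter had not visibly slipped in the grip.

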